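Seat a lift roller in a sprung V-rest and hold it down

ROBOT

A 7-joint arm with a two-finger parallel gripper is mounted at the origin on the work surface. World frame = base frame: x ahead of the robot, y to its left, z up, the work surface at z = 0. Lengths are in m, angles in rad, forces in N, time in s.
With the tool pointing down it reaches from about 0.425 to 0.925 m from the base axis. Payload 6.8 kg.
Tool frame: the origin (TCP) lies on the centre line of the jaws, within the pads' length; the fingertips stand 14 mm ahead of it and the grasp point (between the pads) lies 5 mm behind it (r.tips_ahead is the distance from the TCP to the fingertips, in m); z points along the fingers, y is the line along which they close (so a half turn about z gives the same grasp; the last joint's range is limited). The gripper opens to 85 mm and grips with 20 to 120 N. Pads are 22 mm wide; open, the fingers measure 114 mm over their backs; the gripper's body (76 mm by 85 mm) begins 54 mm behind the grasp point. The pads swing forward as they close: fully open they stand 13 mm farther back than shut.
Start: joints at [1.023, 0.477, 0.022, 1.555, -0.011, 1.109, -0.083], TCP at [0.287, -0.611, 0.245] pointing down, gripper open.
Joint ranges: [-2.96, 2.96], [-0.34, 2.1], [-1.41, 1.46], [0.24, 2.44], [-1.37, 4.51], [0.17, 1.92], [-2.96, 2.96]. Speed limits (rad/s): [2.39, 2.39, 3.14, 3.14, 3.14, 3.14, 3.14].

INTERFACE

Orientations are given as a rotation vector (axis times angle).
In Python, from bench import r, eyes gives the robot as it stands.
- The arm moves only by the tool step_arm, never from a script. Its argument "rows" is a list of rows, each a list of 6 numbers: the shift along the world's x, y, z in units of 60 cm (1.0 is 60 cm), then the turn, a rotation vector about the world's x, y, z in units of pi rad (1.0 is pi rad). In form: [[x, y, z, rx, ry, rz], ...]. A call has 1 to 5 rows; each row is the pose to reach, as a shift and turn from the pose commanded when the call began, turning the shorter way round; what a row does not reach only later rows make up. A row lasts 1/12 s, in which the tool goes at most 41.7 mm and 7.16 degrees, less where a joint would pass 70% of its speed; a pose out of reach is approached as far as the arm can. A call with a number of a shift or a turn outside -1 to 1 is refused whole. A call with a gripper value outside its range is refused whole. "jaw" is the closure, from 0 (fully open) to 1 (shut), set as the call begins (left out, the last holds). The fingers move at their own pace and stop on an object; "squeeze" is the grip in N (left out, the last holds). Time passes only in rows, so rows that repeat a pose let the fingers close. It gives the time, the measured TCP pose, the force, the opening and the grip force at its end, in the units of the state.
- r.get_obs(): the state, without advancing time (a new reading comes with each control period).
- eyes.grab_frame(name): name is "scene" or "side" or "wrist"; returns the picture (480x640x3 uint8, red, green, blue); there is no depth.
- eyes.camera_info(name): a dict with "mtx" (3x3 intrinsics, pixels), "extrinsics" (4x4, takes a point from camera to world coordinates); the wrist camera has in their place "tool_from_camera" (4x4, takes a point from camera to tool coordinates, whose origin is the TCP and whose axes are the flange's). Camera axes: x right, y down, z forward; pixel columns grow to the right and rows downward; lengths in m; the calibration is good to about 2 mm. A picture is of the moment at which its call begins: read the wrist's pose just before it. camera_info takes no time and is no camera call.
- r.hand_in(): hands the job in; it is judged then, once.
The state is a dict: "clock": time; "joints": joint angles; "qvel": joint speeds; "tau": joint torques, N m; "tcp_pos": TCP position; "orientation": TCP orientation; "contact_force": force on the tool from outside, world axes, zero at the start; "moment": the same for the moment, N m; "grip_width": finger opening in m; "gripper_force": force on a finger pad.
Only numpy, scipy, OpenCV 4.12 (cv2) and the standard library are available. Lean on these libraries where they do the work, as an engineer would, in place of code of your own. Each camera call takes 0.05 s, during which the arm holds its last target. There are 200 camera calls.

TASK

Free the sprung V-rest: lift out the round-ended rubber buffer lying in it and lower it gently onto the floor of the deep crate, without dropping it in. Then take the flat-ended steel roller from its wooden tray, seat it lengthwise and centred in the V-rest, and press it down so that it bears on both sides of the V and the springs give by about a centimetre, never as far as their stop. Finish while still holding it pressed down like that, and leave the jar and the tape where they are.

Things in the scene. Friction and masses are not known exactly. Their poses are not given: they have to be found in the camera images.
- rest: Sprung V-rest, fixed to the bench: dark steel base 180 x 110 x 12 mm, four corner posts with springs, and on them a sinking aluminium platform 164 x 90 mm (top 42 mm above the bench) with two V saddles in line. Origin: centre of the base's underside. x axis: along the V groove; z up. Each saddle is 30 mm long, centred 51 mm either side of the middle: a 72 mm gap between them is free for fingers.
- saddles (a joint): How far the platform with its two saddles has sunk, in m: 0 = up (start), 0.018 = on its stop. Springs: 1200 N/m with a preload of about 6 N, so the roller's weight alone does not sink it; about 14 N of push on the seated roller sinks it 10 mm.
- v_axis (a point): Middle of the V-rest, moving down with the saddles: the point where the middle of the roller's axis lies when the roller is seated and centred; 80.3 mm above the bench when the springs are up. x along the groove, z up.
- jaw_left: The two sloping faces of the V on the groove's +y side (one on each saddle). The 90-degree V opens upward; springs up, its bottom line is 52 mm and its upper edges (18 mm either side) are 70 mm above the bench; the saddles are 48 mm wide in all. Origin at the same point as v_axis.
- jaw_right: The two sloping faces of the V on the groove's -y side. Origin at the same point as v_axis. A roller gripped a little off the groove's middle loads one side only and pushes the gripper sideways; with both sides bearing alike there is no sideways push.
- buffer: Dark rubber buffer, a rod with hemispherical ends, 44 mm diameter, 150 mm long in all, about 0.18 kg. At the start it lies in the V-rest along the groove, its axis 83 mm above the bench. Origin: its middle, on its axis; its x axis runs along its length.
- crate: Grey open-topped crate fixed to the bench, 260 (x) x 240 (y) x 100 mm high outside, walls and floor 5 mm. Origin: centre of its underside, on the bench. It stands to the left or to the right of the V-rest.
- tray: Low wooden tray fixed to the bench on the other side of the V-rest, 190 (x) x 100 (y) mm, board 10 mm thick with two strips 4 mm wide and 5 mm high along x, 17 mm either side of the middle, that keep the roller from rolling. Origin: centre of its underside.
- roller: Plain steel roller with flat ends, 40 mm diameter, 160 mm long, about 0.4 kg. At the start it lies in the tray along the tray's x axis, its axis 30 mm above the bench. Origin: its middle, on its axis; its x axis runs along its length.
- jar: Bystander: upright jar, 60 mm diameter, 90 mm high, beyond the V-rest. Origin: centre of its underside.
- tape: Bystander: roll of brown tape lying flat, 90 mm diameter, 45 mm high, beyond the V-rest. Origin: centre of its underside.
Not all that is in view belongs to the job. Of the things that look like the buffer, the largest one is meant.

How it is judged:
On the way, in this order (a step that is already met when the one before it is completed fails the run):
1. the buffer lies on the crate's floor, let go and at rest (x of buffer in the frame of crate between -0.115 and 0.115 m and y of buffer in the frame of crate between -0.105 and 0.105 m and z of buffer in the frame of crate below 0.036 m and contact force between buffer and crate above 0.3 N and contact force between buffer and the fingers below 0.1 N and linear speed of buffer below 0.05 m/s), for 0.2 s.
2. the roller lies in the V-rest, centred, in line with the groove and touching both sides (x of roller in the frame of v_axis between -0.015 and 0.015 m and y of roller in the frame of v_axis between -0.003 and 0.003 m and z of roller in the frame of v_axis between -0.003 and 0.003 m and angle between the x axis of roller and the x axis of v_axis, either way round below 0.05 rad and contact force between roller and jaw_left above 0.7 N and contact force between roller and jaw_right above 0.7 N), for 0.2 s.
At the end, for the whole second after the job is handed in: Roller seated and held by the fingers (over 3 N): within 15 mm of centre along the groove, 3 mm across and in height, 0.05 rad in line; over 4 N on each side of the V; platform sunk 5 to 15 mm; roller still. The buffer rests, let go, on the crate floor (all of step 1 and x of roller in the frame of v_axis between -0.015 and 0.015 m and y of roller in the frame of v_axis between -0.003 and 0.003 m and z of roller in the frame of v_axis between -0.003 and 0.003 m and angle between the x axis of roller and the x axis of v_axis, either way round below 0.05 rad and contact force between roller and jaw_left above 4 N and contact force between roller and jaw_right above 4 N and value of joint saddles between 0.005 and 0.015 m and contact force between the fingers and roller above 3 N and linear speed of roller below 0.02 m/s); the arm keeps its last pose, push and grip.
It fails at once if the buffer is dropped or thrown into the crate (faster than 0.7 m/s inside it) (x of buffer in the frame of crate between -0.13 and 0.13 m and y of buffer in the frame of crate between -0.12 and 0.12 m and z of buffer in the frame of crate below 0.1 m and linear speed of buffer above 0.7 m/s).
It fails at once if the buffer is rammed against the crate (over 80 N) (contact force between buffer and crate above 80 N).
It fails at once if the V-rest is driven down to its stop (value of joint saddles above 0.0172 m).
It fails at once if the jar or the tape is disturbed (moved over 30 mm) (distance of any of jar, tape from where it was at the start of the episode above 0.03 m).
It also fails if it takes over 69 s, if anything falls off the work surface, if the arm or the gripper's body presses on something with over 40 N, if the wrist force passes 120 N, or if a joint passes its speed limit or range.

## Working session

There is one attempt and no reset: what is moved stays moved. The work goes in short steps, Python scripts to look and compute and a tool call to move; the robot and the scene stay as the last step left them, time stands still between calls to the robot, and variables do not carry over. Pictures are saved under pics/ and viewed, at most 10 in all, crops included, and the job is handed in when it is done.

Besides the shell and the picture viewer there is one more tool, called after "Call:" in YAML: its name, and indented under it one key for each argument. step_arm: Moves the arm, as the interface text tells. Shifts and turns lie within -1 to 1; 1 stands for 60 cm of shift or pi rad of turn. Its arguments: {"type":"object","properties":{"rows":{"type":"array"},"jaw":{"type":"number"},"squeeze":{"type":"number"}},"required":["rows"]}

```bash
mkdir -p pics; ls; python3 - <<'E'
from bench import r, eyes
import cv2,numpy as np
print(r.get_obs())
for n in("scene","side"):
    im=eyes.grab_frame(n); cv2.imwrite(f"pics/{n}0.png",im[:,:,::-1]); c=eyes.camera_info(n); print(n,np.round(c["mtx"],1).tolist(),np.round(c["extrinsics"],4).tolist())
print(eyes.camera_info("wrist"))
E
```

```text
pics
{'clock': 0.0, 'joints': array([ 1.02290599,  0.47781418,  0.02231709,  1.55646528, -0.01152352,
        1.10931295, -0.08312512]), 'qvel': array([-0.00037695, -0.00039809,  0.00025573,  0.00054247, -0.0006797 ,
       -0.00152021, -0.00021043]), 'tau': array([ 2.36705628e-04, -5.96457732e+01,  1.60816815e+00, -2.81197572e+01,
        1.25607866e-02,  9.40316124e-03,  5.27952909e-05]), 'tcp_pos': array([ 0.28713967, -0.61023975,  0.24430998]), 'orientation': array([-3.06418488e+00, -6.84883570e-01,  8.06722116e-04]), 'contact_force': array([ 0.05140985,  0.33842186, -0.10592079]), 'moment': array([-0.0044589 , -0.04519468, -0.04579899]), 'gripper_force': 0.0, 'grip_width': 0.08549549155681718}
scene [[478.8, 0.0, 316.2], [0.0, 478.8, 237.1], [0.0, 0.0, 1.0]] [[-0.5093, 0.5409, -0.6693, 1.1007], [0.8603, 0.3397, -0.3801, 0.3179], [0.0218, -0.7694, -0.6384, 0.5943], [0.0, 0.0, 0.0, 1.0]]
side [[589.0, 0.0, 319.3], [0.0, 589.0, 247.5], [0.0, 0.0, 1.0]] [[-0.7682, -0.3399, 0.5425, -0.0442], [-0.64, 0.3877, -0.6634, 0.7145], [0.0152, -0.8568, -0.5154, 0.6419], [0.0, 0.0, 0.0, 1.0]]
{'mtx': array([[407.66363105,   0.        , 320.29465565],
       [  0.        , 407.66363105, 242.76018214],
       [  0.        ,   0.        ,   1.        ]]), 'tool_from_camera': array([[-7.86680448e-04, -9.56092522e-01, -2.93063936e-01,
         7.50242138e-02],
       [ 9.99999680e-01, -7.94309604e-04, -9.29719461e-05,
         3.46301829e-04],
       [-1.43893717e-04, -2.93063916e-01,  9.56092841e-01,
        -1.29233577e-01],
       [ 0.00000000e+00,  0.00000000e+00,  0.00000000e+00,
         1.00000000e+00]])}
```

View pics/scene0.png

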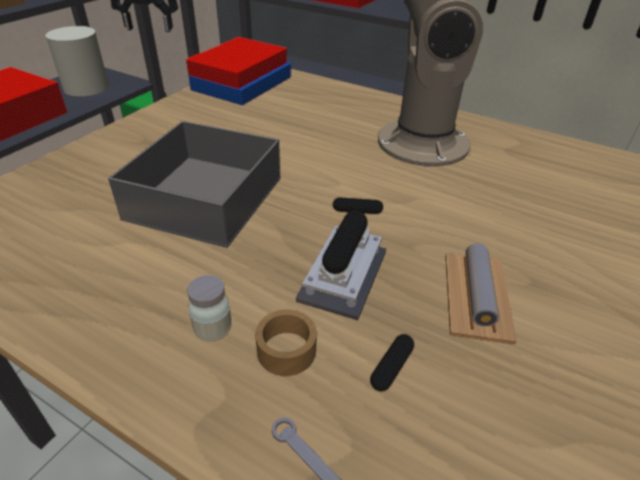

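View pics/side0.png

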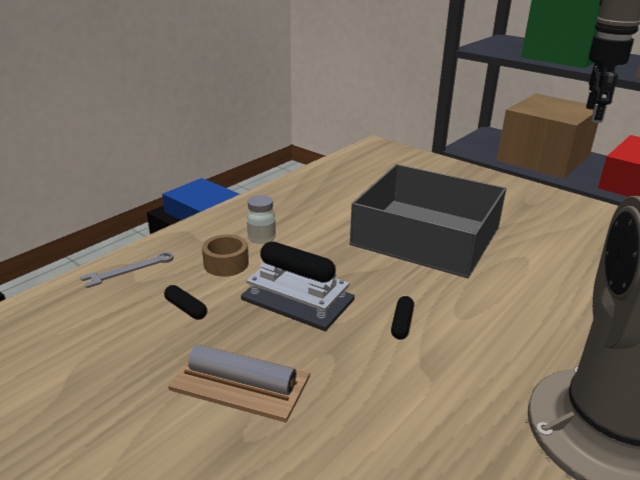

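Three things look like the buffer in the scene view: the rod in the V-rest (345,240), one behind it (357,206) and one at (393,362). The one in the rest is the largest and is where the task says the buffer lies. I'll confirm that in a crop.

```bash
cat > h.py <<'E'
import numpy as np,cv2
from bench import r,eyes
from scipy.spatial.transform import Rotation as R
def ray(n,uv,z,T=None):
    c=eyes.camera_info(n); T=c["extrinsics"] if T is None else T
    d=T[:3,:3]@np.linalg.solve(c["mtx"],[*uv,1.]); return T[:3,3]+d*(z-T[2,3])/d[2]
def wristT(o):
    W=np.eye(4);W[:3,:3]=R.from_rotvec(o["orientation"]).as_matrix();W[:3,3]=o["tcp_pos"]
    return W@eyes.camera_info("wrist")["tool_from_camera"]
def proj(n,P,T=None):
    c=eyes.camera_info(n); T=c["extrinsics"] if T is None else T
    p=c["mtx"]@(np.linalg.inv(T)@np.append(P,1))[:3]; return p[:2]/p[2]
E
python3 - <<'E'
from h import *
a=cv2.imread("pics/scene0.png")[185:335,290:390]; b=cv2.imread("pics/side0.png")[230:380,160:260+0]
b=cv2.imread("pics/side0.png")[205:355,255:355]
cv2.imwrite("pics/crop0.png",np.hstack([cv2.resize(x,(400,600),interpolation=cv2.INTER_CUBIC) for x in(a,b)]))
for nm,n,z,ps in [("base","scene",.012,[(299,303),(359,315),(385,250)]),("base","side",.012,[(242,298),(326,325),(354,297)]),
 ("buffer ends","scene",.083,[(355,220),(337,265)]),("buffer","side",.083,[(270,251),(325,270)]),
 ("crate top","scene",.1,[(116,180),(185,123),(280,142),(226,195)]),("crate top","side",.1,[(353,206),(398,168),(505,187),(475,230)]),
 ("tray z.01","scene",.01,[(446,253),(453,333),(514,338),(497,252)]),("tray","side",.01,[(170,385),(287,410),(309,374)]),
 ("roller","scene",.03,[(480,255),(484,315)])]:
    print(nm,n,[np.round(ray(n,p,z)[:2],3).tolist() for p in ps])
E
```

```text
base scene [[0.65, 0.033], [0.621, 0.128], [0.454, 0.098]]
base side [[0.61, 0.132], [0.446, 0.093], [0.459, -0.003]]
buffer ends scene [[0.488, 0.047], [0.606, 0.076]]
buffer side [[0.604, 0.064], [0.488, 0.047]]
crate top scene [[0.637, -0.376], [0.394, -0.429], [0.352, -0.202], [0.567, -0.174]]
crate top side [[0.579, -0.153], [0.618, -0.377], [0.386, -0.446], [0.346, -0.227]]
tray z.01 scene [[0.4, 0.198], [0.576, 0.269], [0.535, 0.353], [0.346, 0.278]]
tray side [[0.534, 0.354], [0.368, 0.277], [0.392, 0.201]]
roller scene [[0.396, 0.255], [0.533, 0.301]]
```

View pics/crop0.png

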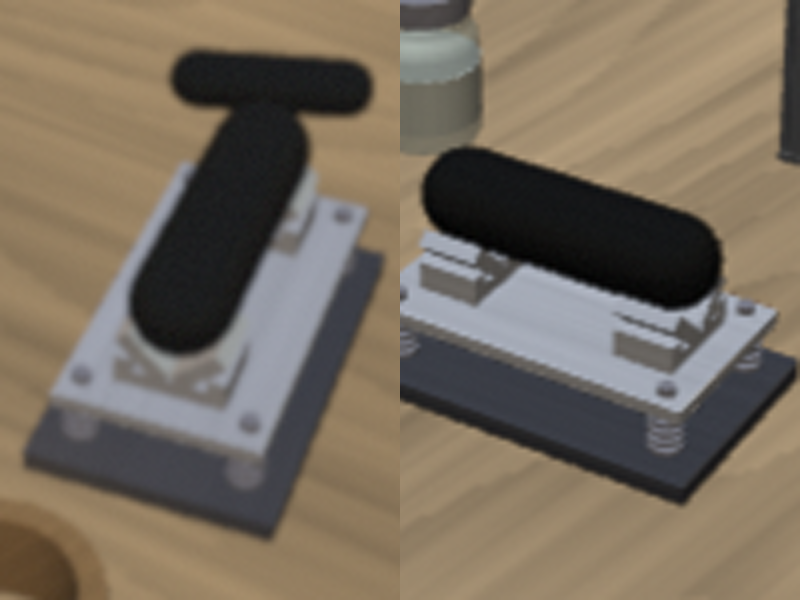

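The crop confirms it: the largest dark rod lies in the V saddles (crop x 130–310, y 100–350). The rod behind it at (270,80) is smaller and lies on the bench. The crate is on the robot's right and the tray on its left. Next I move above the rest.

Call:
step_arm:
  rows:
    - [0.1075, 0.28, 0, 0, 0, -0.019]
    - [0.1075, 0.28, 0, 0, 0, -0.019]
    - [0.1075, 0.28, 0, 0, 0, -0.019]
    - [0.1075, 0.28, 0, 0, 0, -0.019]
    - [0.1075, 0.28, 0, 0, 0, -0.019]
  jaw: 0
  squeeze: 40

```text
clock: 0.52
tcp_pos: [0.355, -0.4362, 0.2449]
orientation: [-3.079, -0.604, -0.002]
contact_force: [1.8, 0.1, 0.5]
grip_width: 0.0852
gripper_force: 0.0
```

Call:
step_arm:
  rows:
    - [0.1075, 0.28, 0, 0, 0, -0.019]
    - [0.1075, 0.28, 0, 0, 0, -0.019]
    - [0.1075, 0.28, 0, 0, 0, -0.019]
    - [0.1075, 0.28, 0, 0, 0, -0.019]
    - [0.1075, 0.28, 0, 0, 0, -0.019]

```text
clock: 0.93
tcp_pos: [0.4186, -0.2685, 0.2452]
orientation: [-3.097, -0.512, -0.001]
contact_force: [-0.0, -0.0, -0.1]
grip_width: 0.0856
gripper_force: 0.0
```

Call:
step_arm:
  rows:
    - [0.1075, 0.28, 0, 0, 0, -0.019]
    - [0.1075, 0.28, 0, 0, 0, -0.019]
    - [0.1075, 0.28, 0, 0, 0, -0.019]
    - [0.1075, 0.28, 0, 0, 0, -0.019]
    - [0.1075, 0.28, 0, 0, 0, -0.019]

```text
clock: 1.35
tcp_pos: [0.4827, -0.1002, 0.2455]
orientation: [-3.111, -0.42, -0.003]
contact_force: [-0.0, -0.5, 0.7]
grip_width: 0.0855
gripper_force: 0.0
```

Call:
step_arm:
  rows:
    - [0.1075, 0.28, 0, 0, 0, -0.019]
    - [0.1075, 0.28, 0, 0, 0, -0.019]
    - [0.1075, 0.28, 0, 0, 0, -0.019]
    - [0.1075, 0.28, 0, 0, 0, -0.019]
    - [0.1075, 0.28, 0, 0, 0, -0.019]

```text
clock: 1.77
tcp_pos: [0.5466, 0.0684, 0.2454]
orientation: [-3.121, -0.326, -0.002]
contact_force: [0.4, 0.5, 0.5]
grip_width: 0.0853
gripper_force: 0.0
```

```bash
python3 - <<'E'
from h import *
o=r.get_obs(); im=eyes.grab_frame("wrist"); np.save("w1.npy",wristT(o)); cv2.imwrite("pics/w1.png",im[:,:,::-1])
print(o["tcp_pos"],o["orientation"],o["joints"])
E
```

```text
[0.54655114 0.06843002 0.24541739] [-3.12099999e+00 -3.26146455e-01 -2.37486159e-03] [ 0.04007969  0.29434463 -0.33435493  1.83764297  0.10774716  1.02550172
 -1.69927743]
```

View pics/w1.png

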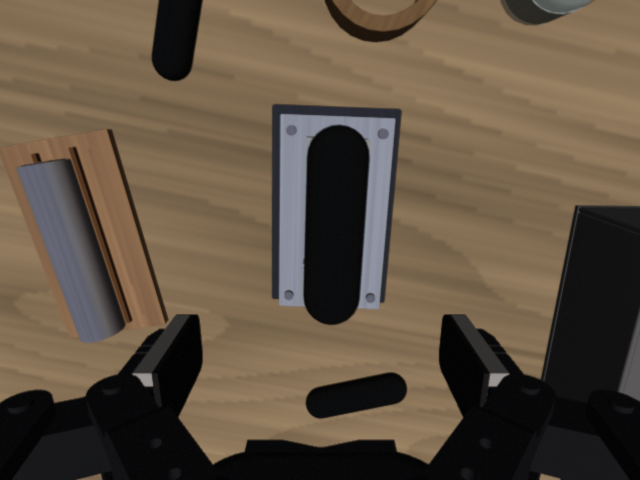

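The wrist view shows the buffer in the rest, with ends at (338,125) and (331,324). The platform screws are at (291,130), (383,134), (370,297) and (289,294). The roller is at the left, with its top at (22–70,165) and bottom at (78–125,335). Now to turn these into positions.

```bash
python3 - <<'E'
from h import *
T=np.load("w1.npy"); f=lambda p,z:ray("wrist",p,z,T)[:2]
def yaw(d): return np.arctan2(d[1],d[0])
S=[f(p,.042) for p in[(291,130),(383,134),(370,297),(289,294)]]
print("screws",np.round(S,4).tolist(),"c",np.mean(S,0),"yaw",yaw(S[0]-S[3]),yaw(S[1]-S[2]),yaw(S[0]-S[1])-np.pi/2)
B=[f(p,.012) for p in[(273,105),(400,110),(384,302),(273,299)]]
print("base c",np.mean(B,0),"yaw",yaw(B[0]-B[3]),yaw(B[1]-B[2]))
# silhouette fits: project rod points, match the mask outline
from scipy.optimize import minimize
im=cv2.imread("pics/w1.png"); g=cv2.cvtColor(im,cv2.COLOR_BGR2GRAY)
m=np.zeros_like(g); m[118:335,295:377]=255; m=((g<45)&(m>0)).astype(np.uint8)
n,l,st,_=cv2.connectedComponentsWithStats(m); i=1+st[1:,4].argmax(); m=(l==i); print(st[i])
K=eyes.camera_info("wrist")["mtx"]; Ti=np.linalg.inv(T)
def render(x,y,a,z,L,rad,flat):
    d=np.array([np.cos(a),np.sin(a),0]); u=np.array([-d[1],d[0],0]); w=np.array([0,0,1.]); ph=np.linspace(0,2*np.pi,40)
    P=[]
    if flat:
        for s in(-1,1): P+=[np.array([x,y,z])+s*L/2*d+rad*(np.cos(t)*u+np.sin(t)*w) for t in ph]
    else:
        for s in(-1,1):
            c=np.array([x,y,z])+s*(L/2-rad)*d
            P+=[c+rad*(np.cos(e)*(np.cos(t)*u+np.sin(t)*w)+s*np.sin(e)*d) for t in ph for e in np.linspace(0,np.pi/2,9)]
    q=(Ti@np.c_[P,np.ones(len(P))].T)[:3]; q=K@q; q=(q[:2]/q[2]).T
    o=np.zeros((480,640),np.uint8); cv2.fillConvexPoly(o,np.round(cv2.convexHull(q.astype(np.float32))*16).astype(np.int32),255,shift=4,lineType=cv2.LINE_AA); return o/255.
def fit(m,x0,*k):
    c=lambda v:np.abs(render(*v,*k)-m).sum()
    s=minimize(c,x0,method="Nelder-Mead",options=dict(initial_simplex=[x0]+[np.array(x0)+e for e in np.diag([.01,.01,.05])]))
    return s.x,s.fun/m.sum()
print("buffer",fit(m,[.545,.063,.2],.083,.15,.022,False))
hsv=cv2.cvtColor(im,cv2.COLOR_BGR2HSV); mr=np.zeros_like(g); mr[150:350,10:140]=1
mr=((hsv[...,1]<70)&(g>50)&(mr>0)).astype(np.uint8); mr=cv2.morphologyEx(mr,cv2.MORPH_OPEN,np.ones((5,5)))
n,l,st,_=cv2.connectedComponentsWithStats(mr); i=1+st[1:,4].argmax(); print(st[i]); mr=l==i
print("roller",fit(mr,[.464,.276,.4],.03,.16,.02,True))
E
```

```text
screws [[0.6066, 0.1051], [0.6186, 0.0335], [0.4804, 0.0098], [0.4683, 0.0808]] c [0.54346654 0.05728685] yaw 0.17388975655041605 0.16980211128095027 0.16562640455129451
base c [0.54359942 0.05723205] yaw 0.17367459680248196 0.17680859152617331
[  304   126    65   199 10879]
buffer (array([0.54398901, 0.05752865, 0.17211072]), np.float64(0.05261116488143193))
[  17  160  101  183 8095]
roller (array([0.46318358, 0.27516324, 0.35810727]), np.float64(0.22856616890116144))
```

Call:
step_arm:
  rows:
    - [-0.005, -0.0185, -0.05, 0, 0, -0.0115]
    - [-0.005, -0.0185, -0.11, 0, 0, -0.0115]
    - [-0.005, -0.0185, -0.17, 0, 0, -0.0115]
    - [-0.005, -0.0185, -0.23, 0, 0, -0.0115]
    - [-0.005, -0.0185, -0.2725, 0, 0, -0.0115]

```text
clock: 2.23
tcp_pos: [0.5407, 0.0483, 0.0788]
orientation: [3.13, 0.257, -0.005]
contact_force: [-0.2, -0.8, -0.9]
grip_width: 0.0853
gripper_force: 0.0
```

Call:
step_arm:
  rows:
    - [0, 0, 0, 0, 0, 0]
    - [0, 0, 0, 0, 0, 0]
    - [0, 0, 0, 0, 0, 0]

```text
clock: 2.48
tcp_pos: [0.5434, 0.0498, 0.0832]
orientation: [3.131, 0.258, 0.003]
contact_force: [0.0, -0.8, -0.4]
grip_width: 0.0854
gripper_force: 0.0
```

Call:
step_arm:
  rows:
    - [0, 0, 0, 0, 0, 0]
    - [0, 0, 0, 0, 0, 0]
    - [0, 0, 0, 0, 0, 0]
    - [0, 0, 0, 0, 0, 0]
    - [0, 0, 0, 0, 0, 0]
  jaw: 1
  squeeze: 40

```text
clock: 2.9
tcp_pos: [0.5427, 0.0565, 0.0839]
orientation: [-3.124, -0.265, -0.005]
contact_force: [-4.9, 14.6, 7.9]
grip_width: 0.0426
gripper_force: 42.6
```

Call:
step_arm:
  rows:
    - [0, 0, 0, 0, 0, 0]
    - [0, 0, 0, 0, 0, 0]
    - [0, 0, 0, 0, 0, 0]
    - [0, 0, 0, 0, 0, 0]
    - [0, 0, 0, 0, 0, 0]

```text
clock: 3.32
tcp_pos: [0.5427, 0.0565, 0.0839]
orientation: [-3.124, -0.265, -0.005]
contact_force: [-4.7, 12.8, 8.6]
grip_width: 0.0427
gripper_force: 42.6
```

Call:
step_arm:
  rows:
    - [0, 0, 0.03, 0, 0, 0]
    - [0, 0, 0.07, 0, 0, 0]
    - [0, 0, 0.11, 0, 0, 0]
    - [0, 0, 0.15, 0, 0, 0]
    - [0, 0, 0.18, 0, 0, 0]

```text
clock: 3.73
tcp_pos: [0.5428, 0.0502, 0.1924]
orientation: [3.131, 0.259, 0.004]
contact_force: [0.8, 0.3, -2.4]
grip_width: 0.0428
gripper_force: 41.5
```

Call:
step_arm:
  rows:
    - [-0.01, -0.06, 0, 0, 0, 0]
    - [-0.02, -0.12, 0, 0, 0, 0]
    - [-0.03, -0.18, 0, 0, 0, 0]
    - [-0.04, -0.24, 0, 0, 0, 0]
    - [-0.05, -0.29, 0, 0, 0, 0]

```text
clock: 4.15
tcp_pos: [0.5116, -0.1267, 0.1905]
orientation: [3.13, 0.256, 0.001]
contact_force: [0.1, -0.5, -1.9]
grip_width: 0.0423
gripper_force: 41.5
```

Call:
step_arm:
  rows:
    - [-0.01, -0.06, 0, 0, 0, 0.01]
    - [-0.02, -0.12, 0, 0, 0, 0.01]
    - [-0.03, -0.18, 0, 0, 0, 0.01]
    - [-0.04, -0.24, 0, 0, 0, 0.01]
    - [-0.045, -0.29, 0, 0, 0, 0.01]

```text
clock: 4.57
tcp_pos: [0.4839, -0.3009, 0.1905]
orientation: [3.126, 0.305, -0.0]
contact_force: [0.8, -1.3, -3.0]
grip_width: 0.0426
gripper_force: 41.5
```

Call:
step_arm:
  rows:
    - [0, 0, 0, 0, 0, 0]
    - [0, 0, 0, 0, 0, 0]
    - [0, 0, 0, 0, 0, 0]

```text
clock: 4.82
tcp_pos: [0.4854, -0.2973, 0.1901]
orientation: [-3.126, -0.308, -0.001]
contact_force: [-0.2, 0.5, -2.3]
grip_width: 0.0428
gripper_force: 41.6
```

```bash
python3 - <<'E'
from h import *
o=r.get_obs(); im=eyes.grab_frame("scene"); cv2.imwrite("pics/s2.png",np.hstack([im[60:300,60:380],eyes.grab_frame("side")[100:340,300:620]])[:,:,::-1])
print(o["tcp_pos"],o["orientation"],o["grip_width"],o["contact_force"])
E
```

```text
[ 0.48539822 -0.29726153  0.19007033] [-3.12600722e+00 -3.07933507e-01 -5.84814722e-04] 0.04279824137381707 [-0.24229859  0.52869483 -2.27813163]
```

View pics/s2.png

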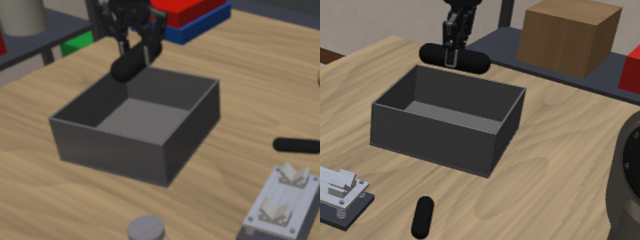

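The buffer hangs level above the crate in both views (crop 140,60 and 455,60), and the rest is empty. Lowering it now.

Call:
step_arm:
  rows:
    - [0, 0, -0.05, 0, 0, 0]
    - [0, 0, -0.1, 0, 0, 0]
    - [0, 0, -0.15, 0, 0, 0]
    - [0, 0, -0.19, 0, 0, 0]
    - [0, 0, -0.22, 0, 0, 0]

```text
clock: 5.33
tcp_pos: [0.485, -0.2957, 0.0558]
orientation: [-3.124, -0.312, 0.002]
contact_force: [0.2, 0.1, -2.1]
grip_width: 0.0429
gripper_force: 41.7
```

Call:
step_arm:
  rows:
    - [0, 0, -0.01, 0, 0, 0]
    - [0, 0, -0.02, 0, 0, 0]
    - [0, 0, -0.03, 0, 0, 0]
    - [0, 0, -0.035, 0, 0, 0]
    - [0, 0, -0.035, 0, 0, 0]

```text
clock: 5.75
tcp_pos: [0.4858, -0.2978, 0.0371]
orientation: [3.126, 0.308, 0.001]
contact_force: [-0.6, 0.1, -2.6]
grip_width: 0.043
gripper_force: 41.6
```

Call:
step_arm:
  rows:
    - [0, 0, -0.003, 0, 0, 0]
    - [0, 0, -0.006, 0, 0, 0]
    - [0, 0, -0.009, 0, 0, 0]
    - [0, 0, -0.012, 0, 0, 0]
    - [0, 0, -0.012, 0, 0, 0]

```text
clock: 6.17
tcp_pos: [0.4857, -0.2981, 0.0311]
orientation: [3.126, 0.307, 0.0]
contact_force: [-4.2, 1.6, 12.1]
grip_width: 0.0424
gripper_force: 43.1
```

Call:
step_arm:
  rows:
    - [0, 0, 0.004, 0, 0, 0]
    - [0, 0, 0.004, 0, 0, 0]
    - [0, 0, 0.004, 0, 0, 0]
    - [0, 0, 0.004, 0, 0, 0]
    - [0, 0, 0.004, 0, 0, 0]
  jaw: 0

```text
clock: 6.58
tcp_pos: [0.4854, -0.2979, 0.0319]
orientation: [-3.126, -0.308, 0.0]
contact_force: [-0.6, -0.5, -0.8]
grip_width: 0.0859
gripper_force: 0.0
```

Call:
step_arm:
  rows:
    - [0, 0, 0, 0, 0, 0]
    - [0, 0, 0, 0, 0, 0]
    - [0, 0, 0, 0, 0, 0]
    - [0, 0, 0, 0, 0, 0]
    - [0, 0, 0, 0, 0, 0]

```text
clock: 7.0
tcp_pos: [0.4854, -0.2979, 0.032]
orientation: [-3.126, -0.308, -0.0]
contact_force: [0.7, 0.2, 0.1]
grip_width: 0.0859
gripper_force: 0.0
```

Call:
step_arm:
  rows:
    - [0, 0, 0.05, 0, 0, 0]
    - [0, 0, 0.11, 0, 0, 0]
    - [0, 0, 0.17, 0, 0, 0]
    - [0, 0, 0.23, 0, 0, 0]
    - [0, 0, 0.29, 0, 0, 0]

```text
clock: 7.42
tcp_pos: [0.485, -0.2977, 0.2078]
orientation: [-3.126, -0.308, 0.0]
contact_force: [0.3, -1.3, 0.5]
grip_width: 0.0852
gripper_force: 0.0
```

Call:
step_arm:
  rows:
    - [0, 0, 0.03, 0, 0, 0]
    - [0, 0, 0.03, 0, 0, 0]
    - [0, 0, 0.03, 0, 0, 0]

```text
clock: 7.67
tcp_pos: [0.4858, -0.2982, 0.2251]
orientation: [3.125, 0.308, 0.003]
contact_force: [-0.8, -0.2, -1.3]
grip_width: 0.0854
gripper_force: 0.0
```

```bash
python3 - <<'E'
from h import *
o=r.get_obs(); im=eyes.grab_frame("wrist"); cv2.imwrite("pics/w3.png",im[:,:,::-1])
print(o["tcp_pos"],o["orientation"],o["grip_width"],o["contact_force"])
E
```

```text
[ 0.48583739 -0.29816822  0.22513685] [3.12494087 0.30751121 0.00328211] 0.08539959541272737 [-0.80219561 -0.19150274 -1.29950213]
```

View pics/w3.png

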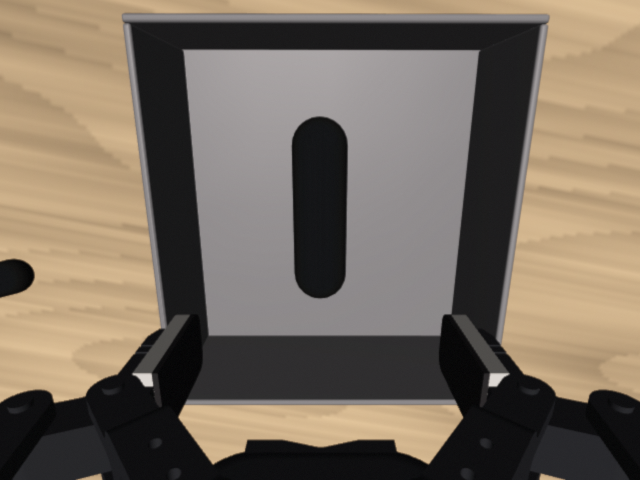

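The buffer lies free on the crate floor, from (320,117) to (320,298). Next I go over the roller.

Call:
step_arm:
  rows:
    - [-0.0024, 0.064, 0, 0, 0, 0.0035]
    - [-0.0048, 0.128, 0, 0, 0, 0.007]
    - [-0.007, 0.192, 0, 0, 0, 0.0105]
    - [-0.01, 0.256, 0, 0, 0, 0.014]
    - [-0.012, 0.318, 0, 0, 0, 0.0175]

```text
clock: 8.13
tcp_pos: [0.4766, -0.1051, 0.2222]
orientation: [-3.116, -0.394, 0.005]
contact_force: [1.8, -0.5, -0.3]
grip_width: 0.0854
gripper_force: 0.0
```

Call:
step_arm:
  rows:
    - [-0.0024, 0.064, 0, 0, 0, 0.0035]
    - [-0.0048, 0.128, 0, 0, 0, 0.007]
    - [-0.007, 0.192, 0, 0, 0, 0.0105]
    - [-0.01, 0.256, 0, 0, 0, 0.014]
    - [-0.012, 0.318, 0, 0, 0, 0.0175]

```text
clock: 8.55
tcp_pos: [0.4694, 0.0854, 0.2224]
orientation: [-3.105, -0.48, 0.005]
contact_force: [0.2, 0.1, -0.0]
grip_width: 0.0855
gripper_force: 0.0
```

Call:
step_arm:
  rows:
    - [-0.0024, 0.064, 0, 0, 0, 0.0035]
    - [-0.0048, 0.128, 0, 0, 0, 0.007]
    - [-0.007, 0.192, 0, 0, 0, 0.0105]
    - [-0.01, 0.256, 0, 0, 0, 0.014]
    - [-0.012, 0.318, 0, 0, 0, 0.0175]

```text
clock: 8.97
tcp_pos: [0.4624, 0.2759, 0.2221]
orientation: [3.089, 0.566, -0.005]
contact_force: [1.0, 0.9, -0.9]
grip_width: 0.0852
gripper_force: 0.0
```

Call:
step_arm:
  rows:
    - [0, 0, 0, 0, 0, 0]
    - [0, 0, 0, 0, 0, 0]
    - [0, 0, 0, 0, 0, 0]

```text
clock: 9.22
tcp_pos: [0.4631, 0.2736, 0.2223]
orientation: [3.089, 0.565, -0.005]
contact_force: [-0.3, -0.1, -0.1]
grip_width: 0.0855
gripper_force: 0.0
```

```bash
python3 - <<'E'
from h import *
o=r.get_obs(); im=eyes.grab_frame("wrist"); np.save("w4.npy",wristT(o)); cv2.imwrite("pics/w4.png",im[:,:,::-1])
print(o["tcp_pos"],o["orientation"],o["joints"])
E
```

```text
[0.46306452 0.27355707 0.22229562] [ 3.08905542  0.56453876 -0.00493117] [-0.21663081  0.32592173 -0.52551427  1.87769255  0.19261594  0.99148478
 -2.035194  ]
```

View pics/w4.png

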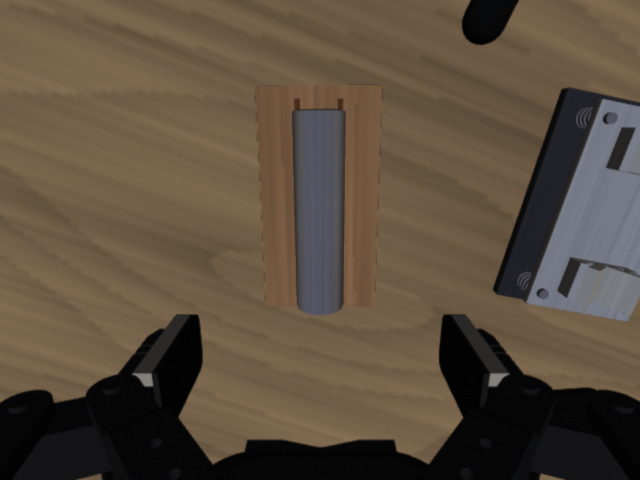

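The roller and tray stand upright in the wrist view. The roller's top end is at (293–345,109) and its bottom end at (297–344,313). The tray corners are (256,86), (381,86), (376,305) and (266,306).

```bash
python3 - <<'E'
from h import *
T=np.load("w4.npy"); f=lambda p,z:ray("wrist",p,z,T)[:2]
a,b=f((319,109),.05),f((320.5,313.5),.05)
print("roller",(a+b)/2,np.linalg.norm(a-b),np.arctan2(*(a-b)[::-1]))
C=[f(p,.01) for p in[(256,86),(381,86),(376,305),(266,306)]]
print("tray",np.mean(C,0),[np.arctan2(*(C[i]-C[j])[::-1]) for i,j in((0,3),(1,2))],np.linalg.norm(C[0]-C[3]),np.linalg.norm(C[0]-C[1]))
o=r.get_obs();M=R.from_rotvec(o["orientation"]).as_matrix();print("tool x yaw",np.arctan2(M[1,0],M[0,0]),M[:,2],o["tcp_pos"])
E
```

```text
roller [0.46395807 0.27381544] 0.15892638925832075 0.3675114215189856
tray [0.46652475 0.27475622] [np.float64(0.3626036641109387), np.float64(0.3804402470427889)] 0.18947140369199522 0.09788687143172604
tool x yaw 0.35991118882901735 [-0.00222105 -0.00200379 -0.99999553] [0.4635031  0.27281754 0.22258063]
```

Call:
step_arm:
  rows:
    - [0.001, 0.001, -0.06, 0, 0, 0.0025]
    - [0.001, 0.001, -0.12, 0, 0, 0.0025]
    - [0.001, 0.001, -0.18, 0, 0, 0.0025]
    - [0.001, 0.001, -0.23, 0, 0, 0.0025]
    - [0.001, 0.001, -0.27, 0, 0, 0.0025]

```text
clock: 9.68
tcp_pos: [0.4638, 0.2721, 0.0592]
orientation: [3.087, 0.572, -0.004]
contact_force: [0.2, 0.1, 0.0]
grip_width: 0.0855
gripper_force: 0.0
```

Call:
step_arm:
  rows:
    - [0, 0, -0.02, 0, 0, 0]
    - [0, 0, -0.035, 0, 0, 0]
    - [0, 0, -0.048, 0, 0, 0]
    - [0, 0, -0.048, 0, 0, 0]
    - [0, 0, -0.048, 0, 0, 0]

```text
clock: 10.1
tcp_pos: [0.465, 0.2752, 0.0339]
orientation: [-3.088, -0.576, -0.002]
contact_force: [-0.4, 0.3, 0.2]
grip_width: 0.0856
gripper_force: 0.0
```

Call:
step_arm:
  rows:
    - [0, 0, 0, 0, 0, 0]
    - [0, 0, 0, 0, 0, 0]
    - [0, 0, 0, 0, 0, 0]
    - [0, 0, 0, 0, 0, 0]
    - [0, 0, 0, 0, 0, 0]
  jaw: 1
  squeeze: 80

```text
clock: 10.52
tcp_pos: [0.4649, 0.2754, 0.0343]
orientation: [3.088, 0.576, 0.002]
contact_force: [-2.2, -1.7, 9.3]
grip_width: 0.0375
gripper_force: 79.4
```

Call:
step_arm:
  rows:
    - [0, 0, 0, 0, 0, 0]
    - [0, 0, 0, 0, 0, 0]
    - [0, 0, 0, 0, 0, 0]
    - [0, 0, 0, 0, 0, 0]
    - [0, 0, 0, 0, 0, 0]

```text
clock: 10.93
tcp_pos: [0.4649, 0.2754, 0.0343]
orientation: [3.088, 0.576, 0.002]
contact_force: [-2.6, -2.1, 9.6]
grip_width: 0.0375
gripper_force: 79.4
```

Call:
step_arm:
  rows:
    - [0, 0, 0.02, 0, 0, 0]
    - [0, 0, 0.06, 0, 0, 0]
    - [0, 0, 0.11, 0, 0, 0]
    - [0, 0, 0.16, 0, 0, 0]
    - [0, 0, 0.19, 0, 0, 0]

```text
clock: 11.35
tcp_pos: [0.4647, 0.2757, 0.1504]
orientation: [-3.087, -0.577, -0.003]
contact_force: [1.0, 1.2, -4.0]
grip_width: 0.0376
gripper_force: 81.6
```

Call:
step_arm:
  rows:
    - [0.013, -0.036, 0, 0, 0, -0.006]
    - [0.026, -0.073, 0, 0, 0, -0.012]
    - [0.039, -0.109, 0, 0, 0, -0.018]
    - [0.052, -0.146, 0, 0, 0, -0.025]
    - [0.0655, -0.182, 0, 0, 0, -0.0313]

```text
clock: 11.77
tcp_pos: [0.5032, 0.1645, 0.1475]
orientation: [3.113, 0.423, -0.001]
contact_force: [-0.3, -0.5, -3.6]
grip_width: 0.0374
gripper_force: 81.8
```

Call:
step_arm:
  rows:
    - [0.013, -0.036, 0, 0, 0, -0.006]
    - [0.026, -0.073, 0, 0, 0, -0.012]
    - [0.039, -0.109, 0, 0, 0, -0.018]
    - [0.052, -0.146, 0, 0, 0, -0.025]
    - [0.0655, -0.182, 0, 0, 0, -0.0313]

```text
clock: 12.18
tcp_pos: [0.5425, 0.0554, 0.1474]
orientation: [3.13, 0.269, -0.002]
contact_force: [0.6, -0.0, -3.1]
grip_width: 0.0371
gripper_force: 81.8
```

Call:
step_arm:
  rows:
    - [0, 0, 0, 0, 0, 0]
    - [0, 0, 0, 0, 0, 0]
    - [0, 0, 0, 0, 0, 0]
    - [0, 0, 0, 0, 0, 0]
    - [0, 0, 0, 0, 0, 0]

```text
clock: 12.6
tcp_pos: [0.5425, 0.058, 0.1473]
orientation: [-3.129, -0.274, 0.0]
contact_force: [-0.4, 0.9, -4.0]
grip_width: 0.0374
gripper_force: 81.7
```

```bash
python3 - <<'E'
from h import *
o=r.get_obs(); im=eyes.grab_frame("wrist"); np.save("w5.npy",wristT(o)); cv2.imwrite("pics/w5.png",im[:,:,::-1])
M=R.from_rotvec(o["orientation"]).as_matrix();print("yaw",np.arctan2(M[1,0],M[0,0]),M[:,2],o["tcp_pos"],o["grip_width"],o["contact_force"],o["moment"])
E
```

```text
yaw 0.17453469948785097 [-2.05089069e-04  4.63867748e-04 -9.99999871e-01] [0.54253134 0.0579824  0.14733639] 0.037382441163898564 [-0.42494608  0.88995512 -4.02675424] [-9.28962857e-05  1.75981267e-02 -2.07282235e-02]
```

View pics/w5.png

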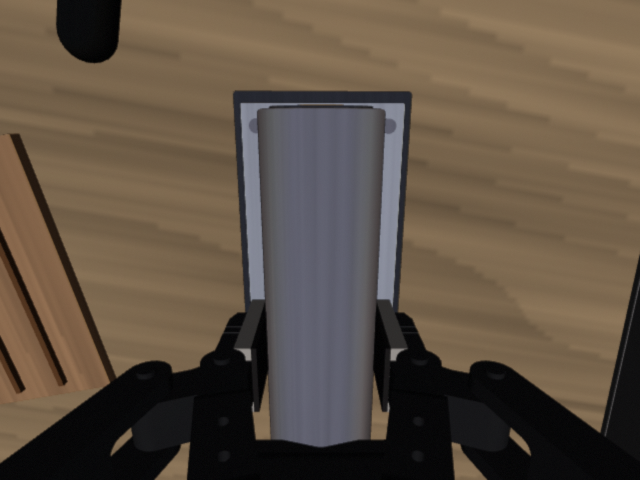

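The roller is held level and in line over the rest. Its far end is at (258–384,107) and the base's far corners are (235,92) and (410,92). A quick numeric check before lowering.

```bash
python3 - <<'E'
from h import *
T=np.load("w5.npy"); f=lambda p,z:ray("wrist",p,z,T)[:2]
d=np.array([np.cos(.172),np.sin(.172)]);n=np.array([-d[1],d[0]]);c=np.array([.5436,.0573]);t=np.array([.54253,.05798])
e=f((321,108),.163); a=.5*(f((258,108),.143)+f((384,108),.143))
print("end rel rest along/across",(e-c)@d,(e-c)@n,(a-c)@n,"tcp",(t-c)@d,(t-c)@n)
b=.5*(f((235,92),.012)+f((410,92),.012)); print("base far edge",(b-c)@d,(b-c)@n)
E
```

```text
end rel rest along/across 0.07665716615497178 0.0005675870842698638 0.0005445528455079063 tcp -0.0009378273797898708 0.0008531001147089938
base far edge 0.08920581402059762 -0.0005042606976293383
```

Call:
step_arm:
  rows:
    - [0.0036, -0.0012, -0.02, 0, 0, -0.0008]
    - [0.0036, -0.0012, -0.045, 0, 0, -0.0008]
    - [0.0036, -0.0012, -0.07, 0, 0, -0.0008]
    - [0.0036, -0.0012, -0.085, 0, 0, -0.0008]
    - [0.0036, -0.0012, -0.095, 0, 0, -0.0008]

```text
clock: 13.07
tcp_pos: [0.5443, 0.0561, 0.0884]
orientation: [3.13, 0.267, -0.004]
contact_force: [-0.3, -0.3, -4.3]
grip_width: 0.0378
gripper_force: 81.7
```

Call:
step_arm:
  rows:
    - [0, 0, 0, 0, 0, 0]
    - [0, 0, 0, 0, 0, 0]
    - [0, 0, -0.002, 0, 0, 0]
    - [0, 0, -0.005, 0, 0, 0]
    - [0, 0, -0.005, 0, 0, 0]

```text
clock: 13.48
tcp_pos: [0.5454, 0.056, 0.0875]
orientation: [3.13, 0.266, 0.001]
contact_force: [-0.4, -0.0, -4.1]
grip_width: 0.0376
gripper_force: 81.7
```

Call:
step_arm:
  rows:
    - [0, 0, -0.002, 0, 0, 0]
    - [0, 0, -0.004, 0, 0, 0]
    - [0, 0, -0.006, 0, 0, 0]
    - [0, 0, -0.006, 0, 0, 0]
    - [0, 0, -0.006, 0, 0, 0]

```text
clock: 13.9
tcp_pos: [0.5457, 0.0569, 0.0842]
orientation: [-3.129, -0.267, -0.002]
contact_force: [-1.4, 3.4, 4.3]
grip_width: 0.0378
gripper_force: 82.4
```

Touching, with a sideways push of +3.4 N, so I shift about 1.5 mm toward +y.

Call:
step_arm:
  rows:
    - [-0.0005, 0.0025, 0, 0, 0, 0]
    - [-0.0005, 0.0025, 0, 0, 0, 0]
    - [-0.0005, 0.0025, 0, 0, 0, 0]
    - [-0.0005, 0.0025, 0, 0, 0, 0]
    - [-0.0005, 0.0025, 0, 0, 0, 0]

```text
clock: 14.32
tcp_pos: [0.5456, 0.0577, 0.0839]
orientation: [-3.13, -0.267, -0.002]
contact_force: [1.8, 2.7, 2.0]
grip_width: 0.0376
gripper_force: 82.4
```

Call:
step_arm:
  rows:
    - [0, 0, -0.002, 0, 0, 0]
    - [0, 0, -0.004, 0, 0, 0]
    - [0, 0, -0.004, 0, 0, 0]
    - [0, 0, -0.004, 0, 0, 0]
    - [0, 0, -0.004, 0, 0, 0]

```text
clock: 14.73
tcp_pos: [0.5456, 0.0577, 0.0816]
orientation: [-3.13, -0.267, -0.002]
contact_force: [1.8, 3.2, 5.9]
grip_width: 0.0372
gripper_force: 82.4
```

Call:
step_arm:
  rows:
    - [-0.0005, 0.0015, 0, 0, 0, 0]
    - [-0.001, 0.003, 0, 0, 0, 0]
    - [-0.001, 0.003, 0, 0, 0, 0]
    - [-0.001, 0.003, 0, 0, 0, 0]
    - [-0.001, 0.003, 0, 0, 0, 0]

```text
clock: 15.15
tcp_pos: [0.5455, 0.0578, 0.0816]
orientation: [3.129, 0.265, 0.003]
contact_force: [2.9, -2.5, 6.0]
grip_width: 0.0377
gripper_force: 82.7
```

Call:
step_arm:
  rows:
    - [0, 0, -0.002, 0, 0, 0]
    - [0, 0, -0.004, 0, 0, 0]
    - [0, 0, -0.004, 0, 0, 0]
    - [0, 0, -0.004, 0, 0, 0]
    - [0, 0, -0.004, 0, 0, 0]

```text
clock: 15.57
tcp_pos: [0.5456, 0.0578, 0.0795]
orientation: [3.129, 0.265, 0.003]
contact_force: [1.9, -1.8, 8.3]
grip_width: 0.0378
gripper_force: 82.8
```

Seated on both sides now. I take back half of that shift and press on.

Call:
step_arm:
  rows:
    - [0.0003, -0.0013, -0.002, 0, 0, 0]
    - [0.0003, -0.0013, -0.004, 0, 0, 0]
    - [0.0003, -0.0013, -0.005, 0, 0, 0]
    - [0.0003, -0.0013, -0.005, 0, 0, 0]
    - [0.0003, -0.0013, -0.005, 0, 0, 0]

```text
clock: 15.98
tcp_pos: [0.5455, 0.0578, 0.0768]
orientation: [3.129, 0.266, 0.003]
contact_force: [0.1, -0.2, 11.1]
grip_width: 0.0375
gripper_force: 83.0
```

Call:
step_arm:
  rows:
    - [0, 0, -0.0015, 0, 0, 0]
    - [0, 0, -0.003, 0, 0, 0]
    - [0, 0, -0.003, 0, 0, 0]
    - [0, 0, -0.003, 0, 0, 0]
    - [0, 0, -0.003, 0, 0, 0]

```text
clock: 16.4
tcp_pos: [0.5456, 0.0578, 0.0752]
orientation: [3.129, 0.266, 0.003]
contact_force: [0.1, -0.7, 13.4]
grip_width: 0.0375
gripper_force: 83.2
```

Call:
step_arm:
  rows:
    - [0, 0, 0, 0, 0, 0]
    - [0, 0, 0, 0, 0, 0]
    - [0, 0, 0, 0, 0, 0]
    - [0, 0, 0, 0, 0, 0]
    - [0, 0, 0, 0, 0, 0]

```text
clock: 16.82
tcp_pos: [0.5456, 0.0578, 0.0752]
orientation: [3.129, 0.266, 0.003]
contact_force: [0.1, -0.9, 13.6]
grip_width: 0.0374
gripper_force: 83.2
```

```bash
python3 - <<'E'
from h import *
s=[]
for k in range(4):
    im=eyes.grab_frame(["scene","side"][k%2]); o=r.get_obs(); s.append(np.r_[o["tcp_pos"]*1000,o["contact_force"],o["moment"]])
    if k<2: s0=im[190:330,280:420] if k==0 else im[210:350,230:370]; cv2.imwrite(f"pics/e{k}.png",cv2.resize(s0,(400,400),interpolation=cv2.INTER_CUBIC)[:,:,::-1])
cv2.imwrite("pics/end.png",np.hstack([cv2.imread("pics/e0.png"),cv2.imread("pics/e1.png")]))
print(np.round(s,2))
E
```

```text
[[ 5.4557e+02  5.7800e+01  7.5190e+01  7.3000e-01  6.0000e-02  1.3600e+01
  -1.3000e-01  6.0000e-02  2.5000e-01]
 [ 5.4561e+02  5.7780e+01  7.5180e+01 -9.1000e-01 -1.1400e+00  1.3300e+01
  -1.9000e-01  5.0000e-02  2.4000e-01]
 [ 5.4559e+02  5.7780e+01  7.5190e+01 -1.4600e+00 -7.2000e-01  1.3500e+01
  -2.0000e-01  2.0000e-02  2.1000e-01]
 [ 5.4560e+02  5.7770e+01  7.5210e+01 -1.0000e-02  3.4000e-01  1.3710e+01
  -1.6000e-01 -1.0000e-02  2.4000e-01]]
```

View pics/end.png

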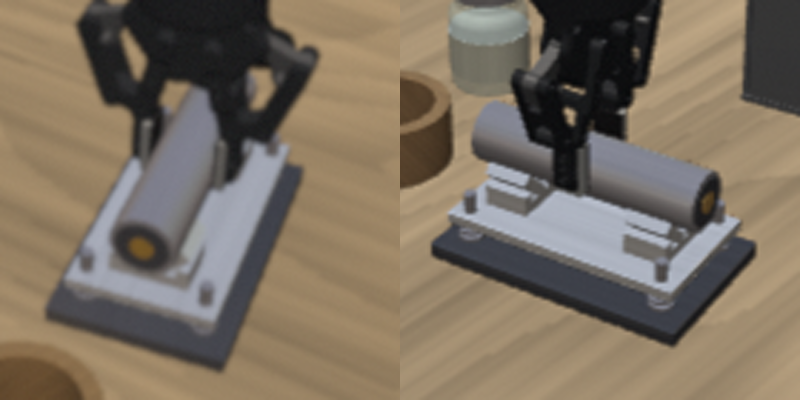

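The roller sits in both saddles and the posts stand about 1 cm proud of the sunk platform, at (87,258) and (662,268). The push is about 17.5 N on the V, roller weight included, with almost no sideways force. Handing in.

```bash
python3 -c "
from bench import r
print(r.hand_in())"
```

```text
the job is handed in; nothing more can be done
None
```

The job is handed in, but no verdict came back: the buffer lies free on the crate floor, and the roller is held centred and pressed about 1 cm down in the V-rest, bearing on both sides. I made no contact with the jar or the tape.

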